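# Turn a test tile back up with a cranked spatula

### The arm

A 7-joint arm with a two-finger parallel gripper is mounted at the origin on the work surface. World frame = base frame: x ahead of the robot, y to its left, z up, the work surface at z = 0. Lengths are in m, angles in rad, forces in N, time in s.
With the tool pointing down it reaches from about 0.4 to 0.75 m from the base axis. Payload 19.5 kg.
Tool frame: the origin (TCP) lies midway between the tips of the shut fingers; the grasp point (between the pads) lies 19 mm behind it (robot.hold_point_z is the distance from the TCP to the grasp point, in m); z points along the fingers, y is the line along which they close (so a half turn about z gives the same grasp; the last joint's range is limited). The gripper opens to 85 mm and grips with 20 to 120 N. Pads are 22 mm wide; open, the fingers measure 114 mm over their backs; the gripper's body (76 mm by 85 mm) begins 54 mm behind the grasp point. The pads swing forward as they close: fully open they stand 13 mm farther back than shut.
Start: joints at [-1.392, 0.707, -0.028, 1.485, 0.022, 0.951, -0.075], TCP at [0.126, 0.561, 0.231] pointing down, gripper open.
Joint ranges: [-2.71, 2.71], [-0.32, 2.16], [-1.57, 1.52], [0, 2.45], [-1.46, 4.6], [0, 2.02], [-2.83, 2.83]. Speed limits (rad/s): [1.89, 1.89, 2.57, 2.57, 3.01, 3.01, 3.01].

### API

Orientations are given as a unit quaternion [w, x, y, z].
In Python, from rig import readout, viewer, robot gives the robot as it stands.
- The arm moves only by the shell command python3 -m creep 'ROWS' [FORCE]. ROWS is JSON, a list of rows, each a list of 7 numbers: the closure, from 0 (fully open) to 1 (shut), then the shift along the tool's x, y, z in mm, then the turn, a rotation vector about the tool's x, y, z in degrees. A call has 1 to 10 rows; each row is the pose to reach, as a shift and turn from the pose commanded when the call began, along the tool's axes at that moment; what a row does not reach only later rows make up. A row lasts 1/8 s, in which the tool goes at most 62.5 mm and 10.7 degrees, less where a joint would pass 70% of its speed; a pose out of reach is approached as far as the arm can. A call with a gripper value outside its range is refused whole. The fingers move at their own pace and stop on an object; FORCE is the grip in N (left out, the last holds). Time passes only in rows, so rows that repeat a pose let the fingers close. It gives the time, the measured TCP pose, the force, the opening and the grip force at its end, in the units of the state.
- readout.sense(): the state, without advancing time (a new reading comes with each control period).
- viewer.snapshot(name): name is "scene" or "top" or "wrist"; returns the picture (420x560x3 uint8, blue, green, red); there is no depth.
- viewer.get_calibration(name): a dict with "camera_matrix" (3x3 intrinsics, pixels), "origin" and "orientation" of the camera in the world; the wrist camera has in their place "tool_from_camera" (4x4, takes a point from camera to tool coordinates, whose origin is the TCP and whose axes are the flange's). Camera axes: x right, y down, z forward; pixel columns grow to the right and rows downward; lengths in m; the calibration is good to about 2 mm. The wrist camera is an equidistant fisheye: a pixel r from the principal point sees the ray r / f radians off the axis. A picture is of the moment at which its call begins: read the wrist's pose just before it. get_calibration takes no time and is no camera call.
- robot.sign_off(): hands the job in; it is judged then, once.
The state is a dict: "t": time; "joint_pos": joint angles; "qvel": joint speeds; "effort": joint torques, N m; "ee_pos": TCP position; "tcp_rot": TCP orientation; "ft_force": force on the tool from outside, world axes, zero at the start; "wrist_torque": the same for the moment, N m; "grip_width": finger opening in m; "grasp_force": force on a finger pad.
Only numpy, scipy, OpenCV 4.12 (cv2) and the standard library are available. Lean on these libraries where they do the work, as an engineer would, in place of code of your own. Each camera call takes 0.05 s, during which the arm holds its last target. There are 200 camera calls.

### The job

Three small test tiles on the dark mat must all lie back up, ready for adhesive, but one still lies with its white glazed face up. Take the cranked spatula, whose blade is a little bent, from its rest, feel lightly for the mat with it, slide the blade under an edge of that tile and lever the tile over until it lies flat on its glazed face, still on the mat; it must not be touched by the fingers or the arm (grease spoils the back) nor lifted or tossed clear of the mat. Then lay the spatula back in its rest as it was, and leave the other two tiles, the beaker and the weight where they are.

Things in the scene. Friction and masses are not known exactly. Their poses are not given: they have to be found in the camera images.
- tile: The tile to turn: ceramic, 60 x 60 mm, 9 mm thick, about 50 g, white glazed face up at the start. Its brick-coloured back has four ribs 3 mm high, 5 mm wide, ending 9 mm short of every edge: all edges stand 3 mm clear of the mat, 9 mm deep. Origin: centre of the rib side (underside at the start); x, y parallel to the edges; z out of the glazed face (up at the start, down when done).
- tile_mid (a point): Middle of that tile, 4.5 mm from either side of it; axes as tile.
- mat: Dark grey rubber mat 260 (its x) by 360 (y) mm, 3 mm thick, fixed on the bench (top at height 0). Origin: centre of its underside. The tiles lie in a row along its y, about 105 mm apart, 50 mm towards its -x side, roughly square to it; beyond them, on the +x side, the mat is free. Which place holds the tile to turn varies.
- ready_tile1: A tile like the first that already lies back up, brick-coloured ribs showing; leave it. Origin: centre of its underside (glazed face), z up.
- ready_tile2: The other tile that already lies back up; leave it. Origin: centre of its underside (glazed face), z up.
- spatula: Cranked spatula, 100 g: dark wooden handle 100 mm long (x), 16 wide (y), 20 high (z); a shank steps down to a stiff steel blade 60 mm long, 30 wide, 1.5 thick. Origin: centre of the handle; x towards the blade, z up. The blade starts 66 mm ahead, its underside 35 mm below, and is nominally level, but use has bent it at its root: its tip is anywhere from 2 mm low to 7 mm high, unknown until felt.
- rest: Fixed aluminium spatula rest: base plate 100 x 60 x 8 mm, two upright cheeks 76 mm apart along x, 8 mm thick, each with an open-topped notch: floor 40 mm above the bench and about 23 mm wide, mouth 58 mm up and about 36 mm wide. The handle lies in both notches, free to grasp between the cheeks, blade along the rest's x. Origin: centre of the base's underside.
- rest_seat (a point): Where the centre of the spatula's handle lies when it rests in the rest, 50 mm above the bench; x is the way that the blade points.
- beaker: Clear plastic beaker, 80 mm across, 95 mm high; leave it. Origin: centre of its underside.
- weight: Steel loading weight with a small knob, 60 mm across, 80 mm high, 1.8 kg; leave it. Origin: centre of its underside.
- ferrule (a point): Centre of the front end of the spatula's handle, 50 mm ahead of its origin; axes as the spatula's.
Things that resemble listed ones, but are neither listed nor needed, are in the scene too. Several things have the shape of the spatula; the one meant has the colours described above.

How it is judged:
By the outcome, as a careful person would: the job done as asked, in the order asked, and still so for the second after the job is handed in, with the robot touching nothing.
It also fails if it takes over 70 s, if anything falls off the work surface, if the arm or the gripper's body presses on something with over 40 N, if the wrist force passes 120 N, or if a joint passes its speed limit or range.

## Working session

There is one attempt and no reset: what is moved stays moved. The work goes in short steps, Python scripts to look and compute and a shell command to move; the robot and the scene stay as the last step left them, time stands still between calls to the robot, and variables do not carry over. Pictures are saved under pics/ and viewed, at most 10 in all, crops included, and the job is handed in when it is done.

```bash
ls; mkdir -p pics; python3 - <<'E'
from rig import readout, viewer, robot
import cv2,numpy as np
s=readout.sense();print({k:np.round(v,3).tolist() for k,v in s.items()})
a=viewer.snapshot("top");b=viewer.snapshot("scene")
cv2.imwrite("pics/top0.png",a);cv2.imwrite("pics/scene0.png",b)
for n in("top","scene","wrist"):
  print(n,{k:np.round(v,4).tolist() for k,v in viewer.get_calibration(n).items()})
print(robot.hold_point_z)
E
```

```text
pics
{'t': 0.0, 'joint_pos': [-1.392, 0.707, -0.028, 1.485, 0.022, 0.951, -0.075], 'qvel': [-0.001, 0.0, 0.0, 0.0, -0.0, 0.002, -0.002], 'effort': [-0.0, -88.322, 1.235, -23.616, 0.017, 0.007, -0.0], 'ee_pos': [0.126, 0.561, 0.231], 'tcp_rot': [-0.0, 0.11, 0.994, -0.001], 'ft_force': [-1.591, 0.225, 0.843], 'wrist_torque': [0.033, -0.036, -0.044], 'grasp_force': 0.0, 'grip_width': 0.085}
top {'camera_matrix': [[407.8134, 0.0, 280.6589], [0.0, 407.8134, 213.8508], [0.0, 0.0, 1.0]], 'origin': [0.3785, -0.1493, 1.2591], 'orientation': [0.0446, -0.6949, 0.7169, -0.0338]}
scene {'camera_matrix': [[475.6897, 0.0, 280.5101], [0.0, 475.6897, 209.4945], [0.0, 0.0, 1.0]], 'origin': [1.8674, -0.0174, 0.9072], 'orientation': [-0.3302, 0.5935, 0.6397, -0.36]}
wrist {'camera_matrix': [[325.1923, 0.0, 277.9479], [0.0, 325.1923, 211.3212], [0.0, 0.0, 1.0]], 'tool_from_camera': [[0.0015, -0.9647, -0.2634, 0.0671], [1.0, 0.0013, 0.001, 0.001], [-0.0006, -0.2634, 0.9647, -0.1428], [0.0, 0.0, 0.0, 1.0]]}
0.0187
```

View pics/top0.png

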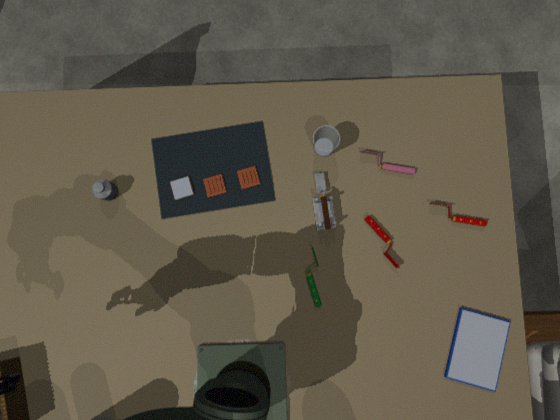

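View pics/scene0.png

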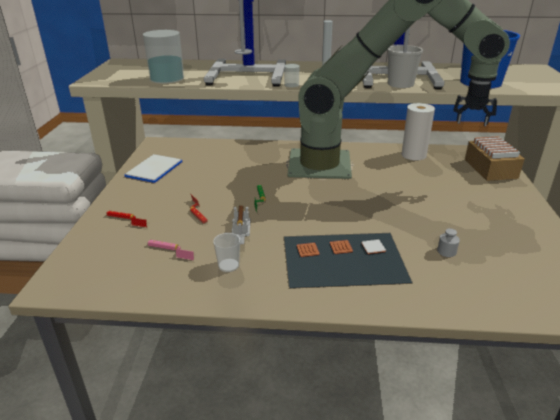

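Top view: white tile at (181,188) and brick tiles at (215,185) and (248,177) on the mat. The spatula in its rest is at (324,205) with its blade at (320,180), pointing away from the robot. The coloured ones elsewhere are decoys. Next I'll measure these.

```bash
cat > h.py <<'E'
from rig import readout, viewer, robot
import cv2,numpy as np
from scipy.spatial.transform import Rotation as R
def q2R(q): return R.from_quat([q[1],q[2],q[3],q[0]])
def snap(n):
    s=readout.sense(); return viewer.snapshot(n),s
def rays(n,px,s=None):
    c=viewer.get_calibration(n);K=c["camera_matrix"];K=np.array(K);px=np.atleast_2d(px).astype(float)
    d=(px-K[:2,2])/[K[0,0],K[1,1]]
    if n!="wrist":
        return np.array(c["origin"]),q2R(c["orientation"]).apply(np.c_[d,np.ones(len(d))])
    T=np.array(c["tool_from_camera"]);r=np.linalg.norm(d,axis=1,keepdims=True)+1e-12
    v=np.c_[d/r*np.sin(r),np.cos(r)]; Q=q2R(s["tcp_rot"])
    return np.array(s["ee_pos"])+Q.apply(T[:3,3]),Q.apply(v@T[:3,:3].T)
def plane(n,px,z,s=None):
    o,v=rays(n,px,s); return (o+v*((z-o[2])/v[:,2:]))[:,:2]
def project(n,P,s):   # wrist
    c=viewer.get_calibration(n);K=np.array(c["camera_matrix"]);T=np.array(c["tool_from_camera"])
    p=q2R(s["tcp_rot"]).inv().apply(np.atleast_2d(P)-s["ee_pos"]);p=(p-T[:3,3])@T[:3,:3]
    a=np.arctan2(np.hypot(p[:,0],p[:,1]),p[:,2]);u=p[:,:2]/np.hypot(p[:,0],p[:,1])[:,None]
    return u*a[:,None]*K[0,0]+K[:2,2]
def move_info(pos,Rt=None):
    s=readout.sense();Q=q2R(s["tcp_rot"]);d=Q.inv().apply(np.array(pos)-s["ee_pos"])*1000
    t=(Q.inv()*Rt).as_rotvec(degrees=True) if Rt is not None else None
    return np.round(d,1),None if t is None else np.round(t,1)
E
python3 - <<'E'
from h import *
a=cv2.imread("pics/top0.png")
hsv=cv2.cvtColor(a,cv2.COLOR_BGR2HSV)
def blobs(m,z,n):
    cs,_=cv2.findContours(m.astype(np.uint8)*255,cv2.RETR_EXTERNAL,cv2.CHAIN_APPROX_NONE)
    for c in cs:
        if cv2.contourArea(c)<60: continue
        c=cv2.convexHull(c)[:,0,:]; w=(plane("top",c,z)*1000).astype(np.float32)
        r=cv2.minAreaRect(w); print(n,np.round(r[0]),np.round(r[1]),round(r[2],1))
H,S,V=[hsv[...,i] for i in range(3)]
roi=np.zeros_like(H,bool);roi[110:230,145:345]=1
blobs(roi&(V<75)&(S>20)&(np.arange(560)<290)[None],.003,"mat")
white=roi&(V>130)&(S<50)
blobs(white,.012,"white")
blobs(roi&((H<14)|(H>172))&(S>140)&(np.arange(560)<270)[None],.012,"brick")
blobs(roi&((H<14)|(H>172))&(S>100)&(V<140)&(np.arange(560)>290)[None],.06,"handle")
big=cv2.resize(a[110:240,290:350],None,fx=5,fy=4.4,interpolation=cv2.INTER_CUBIC)
cv2.imwrite("pics/rest0.png",big)
print(plane("top",[[320,173],[320,182]],.015),plane("top",[[324,205]],.06))
E
```

```text
mat [668.  78.] [260. 362.] 7.4
white [610. 175.] [56. 56.] 15.3
white [ 730. -272.] [41. 50.] 2.9
brick [614.  71.] [59. 60.] 12.4
brick [636. -34.] [60. 59.] 14.6
handle [ 513. -266.] [94. 14.] 6.3
[[ 0.64087543 -0.25817812]
 [ 0.61258764 -0.25702049]] [[ 0.5346694  -0.26211554]]
```

View pics/rest0.png

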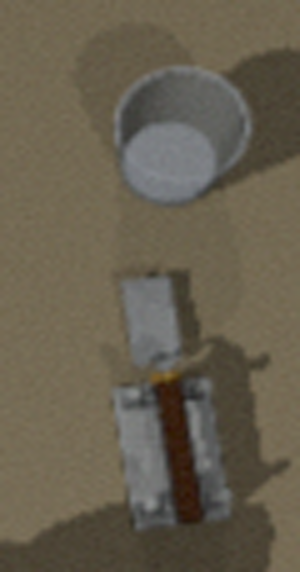

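Spatula handle at about (0.513, -0.266), yaw 6°. White tile at about (0.610, 0.175), yaw 15°. I'll go over the tile first, since it's on the way, for a close look.

```bash
python3 - <<'E'
from h import *
D=lambda y:R.from_matrix(np.array([[-np.cos(y),-np.sin(y),0],[-np.sin(y),np.cos(y),0],[0,0,-1]]).T)
print(move_info([.54,.17,.25],D(np.radians(15))))
E
```

```text
(array([-489.7, -290.7,  -18.8]), array([ -0.1,  -0. , -27.7]))
```

```bash
python3 -m creep '[[0,-40,-24,-2,0,0,-2],[0,-95,-56,-4,0,0,-6],[0,-150,-90,-7,0,0,-9],[0,-205,-122,-9,0,0,-12],[0,-260,-155,-11,0,0,-15],[0,-315,-188,-13,0,0,-18],[0,-370,-220,-15,0,0,-21],[0,-425,-252,-17,0,0,-24],[0,-470,-279,-18,0,0,-27],[0,-490,-291,-19,0,0,-28]]'
python3 - <<'E'
from h import *
a,s=snap("wrist");cv2.imwrite("pics/w1.png",a);print(s["ee_pos"],s["tcp_rot"],s["t"])
import pickle;pickle.dump(s,open("pics/w1.pkl","wb"))
hsv=cv2.cvtColor(a,cv2.COLOR_BGR2HSV);m=((hsv[...,1]<60)&(hsv[...,2]>130)).astype(np.uint8)*255
cs,_=cv2.findContours(m,cv2.RETR_EXTERNAL,cv2.CHAIN_APPROX_NONE)
for c in cs:
    if cv2.contourArea(c)<800: continue
    w=(plane("wrist",c[:,0,:],.012,s)*1000).astype(np.float32);r=cv2.minAreaRect(w);print(c[:,0].mean(0),np.round(r[0]),np.round(r[1]),round(r[2],1),np.round(cv2.boxPoints(r)).tolist())
E
```

```text
t: 1.35
ee_pos: [0.5422, 0.1663, 0.2498]
tcp_rot: [-0.0, -0.132, 0.991, -0.001]
ft_force: [0.1, 0.5, 0.2]
grip_width: 0.0854
grasp_force: 0.0
[0.54221054 0.16629345 0.24976753] [-2.18124375e-04 -1.32047014e-01  9.91243242e-01 -6.11009664e-04] 1.35
[113.62711864 387.93220339] [992. -23.] [ 76. 130.] 71.7 [[918.0, -39.0], [1041.0, -79.0], [1065.0, -7.0], [942.0, 34.0]]
[ 11.93396226 338.50943396] [ 988. -263.] [ 89. 135.] 75.2 [[911.0, -289.0], [1042.0, -324.0], [1064.0, -238.0], [934.0, -203.0]]
[445.21153846 278.57692308] [616. 436.] [108.  59.] 69.4 [[570.0, 395.0], [625.0, 375.0], [663.0, 476.0], [608.0, 497.0]]
[271.98333333 235.14444444] [611. 178.] [59. 60.] 15.6 [[574.0, 199.0], [590.0, 142.0], [647.0, 158.0], [631.0, 215.0]]
[13.44       97.25090909] [ 518. -253.] [100.  63.] 6.6 [[465.0, -228.0], [472.0, -291.0], [571.0, -279.0], [564.0, -216.0]]
```

View pics/w1.png

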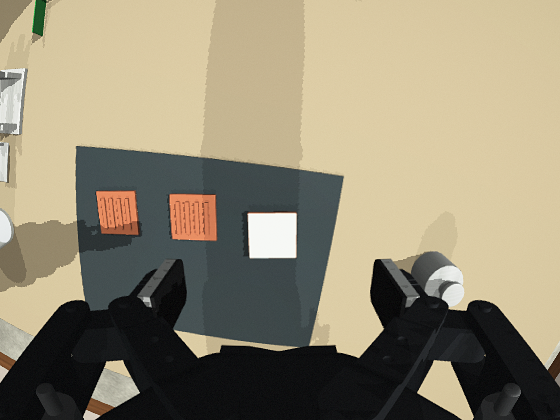

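Wrist view: white tile at (272,235), centred at world (0.611, 0.178) with yaw 15.6°. The mat is clear beyond it, and the weight is at (440,280). Now to the rest.

```bash
python3 - <<'E'
from h import *
D=lambda y:R.from_matrix(np.array([[-np.cos(y),-np.sin(y),0],[-np.sin(y),np.cos(y),0],[0,0,-1]]).T)
print(move_info([.513,-.266,.18],D(np.radians(6.4))))
E
```

```text
(array([ 141.8, -408.1,   70.6]), array([-0.1, -0. ,  8.7]))
```

```bash
python3 -m creep '[[0,12,-35,4,0,0,1],[0,31,-90,10,0,0,2],[0,52,-148,18,0,0,3],[0,72,-206,28,0,0,4],[0,92,-264,40,0,0,6],[0,112,-322,52,0,0,7],[0,130,-375,63,0,0,8],[0,140,-402,70,0,0,8.7],[0,142,-408,70.6,0,0,8.7],[0,142,-408,70.6,0,0,8.7]]'
python3 - <<'E'
from h import *
a,s=snap("wrist");cv2.imwrite("pics/w2.png",a);print(s["ee_pos"],s["tcp_rot"],s["t"])
import pickle;pickle.dump(s,open("pics/w2.pkl","wb"))
hsv=cv2.cvtColor(a,cv2.COLOR_BGR2HSV);H,S,V=[hsv[...,i] for i in range(3)]
m=(((H<14)|(H>172))&(S>100)&(V<150)).astype(np.uint8)*255
cs,_=cv2.findContours(m,cv2.RETR_EXTERNAL,cv2.CHAIN_APPROX_NONE)
for c in cs:
    if cv2.contourArea(c)<300: continue
    w=(plane("wrist",c[:,0,:],.06,s)*1000).astype(np.float32);r=cv2.minAreaRect(w);print(c[:,0].mean(0),np.round(r[0]),np.round(r[1]),round(r[2],1),np.round(cv2.boxPoints(r)).tolist())
E
```

```text
t: 2.65
ee_pos: [0.5115, -0.2606, 0.1798]
tcp_rot: [0.0, -0.058, 0.998, 0.0]
ft_force: [0.5, 0.0, 0.9]
grip_width: 0.0853
grasp_force: 0.0
[ 0.51149879 -0.26055364  0.17975529] [ 4.42923050e-06 -5.82370872e-02  9.98302758e-01  2.10693613e-04] 2.65
[272.2811245  205.21285141] [ 514. -263.] [97. 15.] 6.1 [[464.0, -261.0], [466.0, -276.0], [563.0, -265.0], [561.0, -251.0]]
[102.08928571  53.01190476] [ 386. -430.] [74. 35.] 19.9 [[345.0, -426.0], [357.0, -458.0], [427.0, -433.0], [415.0, -401.0]]
```

View pics/w2.png

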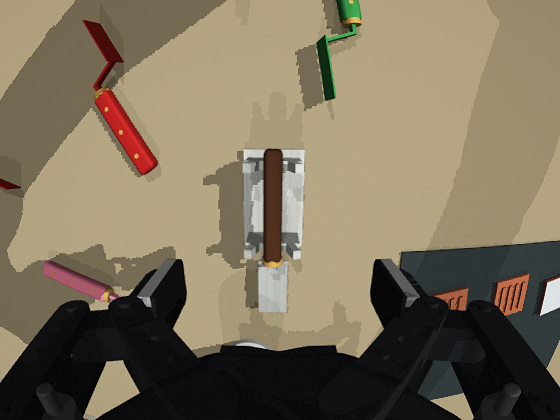

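Wrist view: handle at (272,205), world centre (0.514, -0.263), yaw about 6°, with the blade at (272,290). The gripper is well aligned, so I'll go down.

```bash
python3 -m creep '[[0,-2,-3,25,0,0,0.5],[0,-2,-3,60,0,0,0.5],[0,-2,-3,90,0,0,0.5],[0,-2,-3,115,0,0,0.5],[0,-2,-3,135,0,0,0.5],[0,-2,-3,145,0,0,0.5],[0,-2,-3,149,0,0,0.5],[0,-2,-3,149,0,0,0.5]]' && python3 -m creep '[[0.5,0,0,0,0,0,0],[1,0,0,0,0,0,0],[1,0,0,0,0,0,0],[1,0,0,0,0,0,0],[1,0,0,0,0,0,0],[1,0,0,0,0,0,0],[1,0,0,0,0,0,0]]' 80
```

```text
t: 3.7
ee_pos: [0.5139, -0.2638, 0.0312]
tcp_rot: [0.0, -0.054, 0.999, -0.0]
ft_force: [0.1, 0.0, 0.5]
grip_width: 0.0857
grasp_force: 0.0
t: 4.58
ee_pos: [0.5138, -0.2642, 0.031]
tcp_rot: [0.0, -0.054, 0.999, -0.0]
ft_force: [-1.2, -0.3, 5.9]
grip_width: 0.0146
grasp_force: 78.4
```

```bash
python3 -m creep '[[1,0,0,-5,0,0,0],[1,0,0,-20,0,0,0],[1,0,0,-50,0,0,0],[1,0,0,-80,0,0,0],[1,0,0,-95,0,0,0],[1,0,0,-100,0,0,0],[1,0,0,-100,0,0,0]]' 100; python3 - <<'E'
from h import *
import pickle
D=lambda y:R.from_matrix(np.array([[-np.cos(y),-np.sin(y),0],[-np.sin(y),np.cos(y),0],[0,0,-1]]).T)
s=pickle.load(open("pics/w2.pkl","rb"));a=cv2.imread("pics/w2.png")
g=cv2.cvtColor(a,cv2.COLOR_BGR2GRAY).astype(int)
print(g[255:325,272].tolist())
th=np.radians(6.2)
for n,S in(("w2",s),):
  for r in(268,312,313,314):
    for z in(.0145,.0165,.0235):
        p=plane("wrist",[[273,r]],z,S)[0]-[.514,-.264];print(r,z,np.round(1000*(p@[np.cos(th),np.sin(th)]),1))
a,s=snap("wrist");cv2.imwrite("pics/w3.png",a);pickle.dump(s,open("pics/w3.pkl","wb"))
print(s["ee_pos"],s["ft_force"],s["wrist_torque"])
th=np.radians(15.6);u=np.array([np.cos(th),np.sin(th)])
p=np.array([.582,.170])-.151*u
print(p,move_info([*p,.131],D(th)))
E
```

```text
t: 5.45
ee_pos: [0.5135, -0.264, 0.1303]
tcp_rot: [-0.0, -0.054, 0.999, 0.0]
ft_force: [-0.9, 0.4, -0.7]
grip_width: 0.0141
grasp_force: 97.5
[55, 56, 56, 57, 54, 48, 119, 174, 182, 180, 181, 180, 175, 177, 193, 190, 192, 192, 189, 171, 171, 172, 186, 187, 198, 197, 195, 195, 194, 194, 195, 194, 193, 195, 195, 194, 195, 193, 193, 194, 193, 193, 193, 192, 194, 187, 178, 178, 179, 178, 177, 179, 178, 176, 176, 176, 178, 158, 137, 152, 155, 155, 154, 155, 154, 154, 156, 157, 154, 155]
268 0.0145 76.6
268 0.0165 75.7
268 0.0235 72.4
312 0.0145 131.4
312 0.0165 130.1
312 0.0235 125.6
313 0.0145 132.8
313 0.0165 131.5
313 0.0235 126.9
314 0.0145 134.1
314 0.0165 132.8
314 0.0235 128.2
[ 0.51347944 -0.26397898  0.13033792] [-0.90092316  0.41810756 -0.72478231] [ 0.00804324 -0.00611733  0.02475458]
[0.43656245 0.12939311] (array([ 34.2, 399.3,  -0.8]), array([ 0. , -0.1, -9.5]))
```

View pics/w3.png

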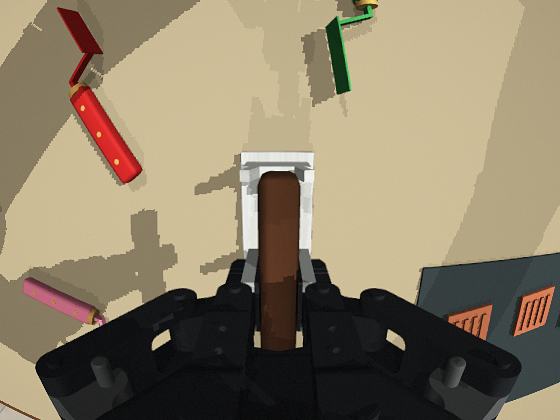

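Wrist view: the handle (280,260) is held squarely and the blade is hidden under the hand. In the earlier view the tip's row (312) suggests the blade is bent up about 4–7 mm. Travelling to the approach point.

```bash
python3 -m creep '[[1,3,30,0,0,0,-1],[1,7,80,0,0,0,-2],[1,11,135,0,0,0,-3],[1,16,190,0,0,0,-4.5],[1,21,245,0,0,0,-6],[1,26,300,0,0,0,-7],[1,30,350,0,0,0,-8.5],[1,33,385,0,0,0,-9.3],[1,34,399,0,0,0,-9.5],[1,34,399,0,0,0,-9.5]]' && python3 -m creep '[[1,0,0,10,0,2,0],[1,0,0,30,0,6,0],[1,0,0,50,0,9,0],[1,0,0,65,0,10,0],[1,0,0,70,0,10,0],[1,0,0,70,0,10,0],[1,0,0,70,0,10,0]]'
```

```text
t: 6.75
ee_pos: [0.437, 0.1291, 0.1303]
tcp_rot: [-0.0, -0.137, 0.991, -0.0]
ft_force: [0.3, -0.5, -1.7]
grip_width: 0.0145
grasp_force: 97.6
t: 7.62
ee_pos: [0.4373, 0.129, 0.0613]
tcp_rot: [-0.086, -0.136, 0.987, -0.012]
ft_force: [-0.0, 0.2, 0.3]
grip_width: 0.0143
grasp_force: 97.5
```

```bash
python3 -m creep '[[1,-1,0,5,0,0,0],[1,-2,0,10,0,0,0],[1,-3,0,15,0,0,0],[1,-3,0,17,0,0,0],[1,-3,0,17,0,0,0]]'; for i in 1; do python3 -m creep '[[1,-0.2,0,1,0,0,0],[1,-0.35,0,2,0,0,0],[1,-0.35,0,2,0,0,0]]';  python3 -m creep '[[1,-0.2,0,1,0,0,0],[1,-0.35,0,2,0,0,0],[1,-0.35,0,2,0,0,0]]'; done
```

```text
t: 8.25
ee_pos: [0.437, 0.129, 0.0433]
tcp_rot: [-0.087, -0.136, 0.987, -0.012]
ft_force: [0.4, 0.4, -1.2]
grip_width: 0.0144
grasp_force: 97.5
t: 8.62
ee_pos: [0.4371, 0.129, 0.0414]
tcp_rot: [-0.086, -0.136, 0.987, -0.012]
ft_force: [0.4, 0.8, -1.2]
grip_width: 0.0143
grasp_force: 97.5
t: 9.0
ee_pos: [0.4371, 0.129, 0.0393]
tcp_rot: [-0.086, -0.136, 0.987, -0.012]
ft_force: [0.7, 0.0, -0.4]
grip_width: 0.0147
grasp_force: 97.5
```

```bash
python3 - <<'E'
from h import *
a,s=snap("scene");cv2.imwrite("pics/s1.png",cv2.resize(a[190:300,270:420],None,fx=5,fy=5,interpolation=cv2.INTER_CUBIC));print(s["ee_pos"],s["ft_force"],s["wrist_torque"])
E
```

```text
[0.43709765 0.12898984 0.03930225] [ 0.70061434  0.00573046 -0.36042747] [-0.00048907 -0.19029392 -0.00120349]
```

View pics/s1.png

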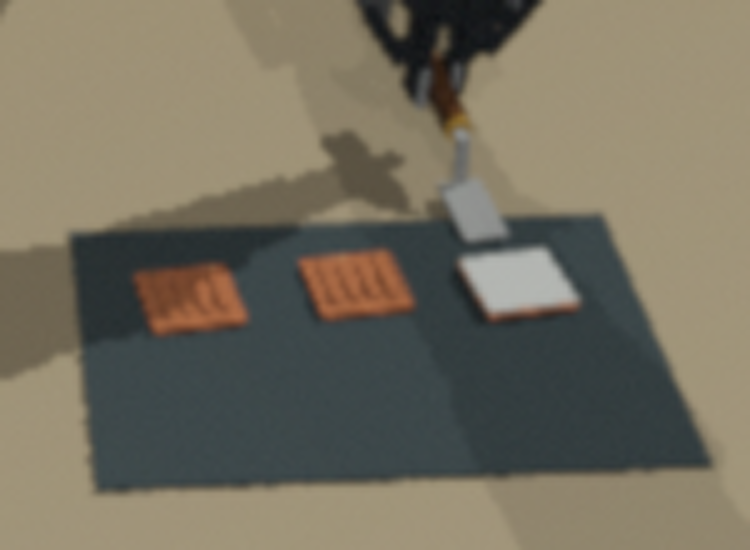

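Scene crop: the blade tip at crop (490,240) is just short of the white tile's near edge (505,253), aligned and about 4 mm too far towards -y. I'll keep feeling downward.

```bash
cat > f.sh <<'E'
python3 -c "
from h import *
s=readout.sense();print('   F',np.round(s['ft_force'],1),'T',np.round(s['wrist_torque'],2),'p',np.round(np.array(s['ee_pos'])*1000,1))"
E
python3 -m creep '[[1,-0.2,2,1,0,0,0],[1,-0.35,4,2,0,0,0],[1,-0.35,4,2,0,0,0]]'|tail -0; sh f.sh; python3 -m creep '[[1,-0.2,0,1,0,0,0],[1,-0.2,0,1,0,0,0]]'|tail -0; sh f.sh;python3 -m creep '[[1,-0.2,0,1,0,0,0],[1,-0.2,0,1,0,0,0]]'|tail -0; sh f.sh
```

```text
F [-0.2  0.5 -0.3] T [ 0.01 -0.17  0.  ] p [436.  133.1  37.3]
   F [-1.4  0.2  2.1] T [ 0.07 -0.14 -0.01] p [436.1 132.9  36.3]
   F [-3.4 -1.4  4.9] T [-0.05  0.21  0.01] p [435.9 132.8  35.4]Exception ignored on flushing sys.stdout:
BrokenPipeError: [Errno 32] Broken pipe
Exception ignored on flushing sys.stdout:
BrokenPipeError: [Errno 32] Broken pipe
Exception ignored on flushing sys.stdout:
BrokenPipeError: [Errno 32] Broken pipe
```

```bash
python3 -m creep '[[1,-0.3,0,0.5,0,-1,0],[1,-0.5,0,2.5,0,-2,0],[1,-0.5,0,2.7,0,-2,0],[1,-0.5,0,2.7,0,-2,0]]'; sh f.sh
```

```text
t: 10.42
ee_pos: [0.4362, 0.1329, 0.0325]
tcp_rot: [-0.069, -0.136, 0.988, -0.01]
ft_force: [0.1, 0.7, -1.3]
grip_width: 0.0142
grasp_force: 97.5
   F [ 0.1  0.7 -1.3] T [ 0.03 -0.17  0.05] p [436.2 132.9  32.5]
```

```bash
python3 -m creep '[[1,0,0,0.5,0,0,0],[1,0,0,0.5,0,0,0]]'>/dev/null; sh f.sh;  python3 -m creep '[[1,0,0,0.5,0,0,0],[1,0,0,0.5,0,0,0]]'>/dev/null; sh f.sh
```

```text
F [-0.5 -0.   0.8] T [ 0.06 -0.12 -0.02] p [436.1 132.9  32.1]
   F [-0.9  0.1  2.2] T [ 0.03 -0.11 -0.02] p [436.  132.8  31.6]
```

```bash
python3 -m creep '[[1,0,0,-0.4,0,0,0],[1,-4,0,-0.9,0,0,0],[1,-9,0,-1.6,0,0,0],[1,-14,0,-2.3,0,0,0],[1,-18,0,-2.9,0,0,0],[1,-21,0,-3.3,0,0,0],[1,-21,0,-3.3,0,0,0]]'>/dev/null; sh f.sh
python3 - <<'E'
from h import *
a,s=snap("scene");cv2.imwrite("pics/s2.png",cv2.resize(a[205:280,330:400],None,fx=8,fy=8,interpolation=cv2.INTER_CUBIC))
E
```

```text
F [-0.   0.6 -0.3] T [ 0.14 -0.42  0.06] p [456.8 138.7  31.9]
```

View pics/s2.png

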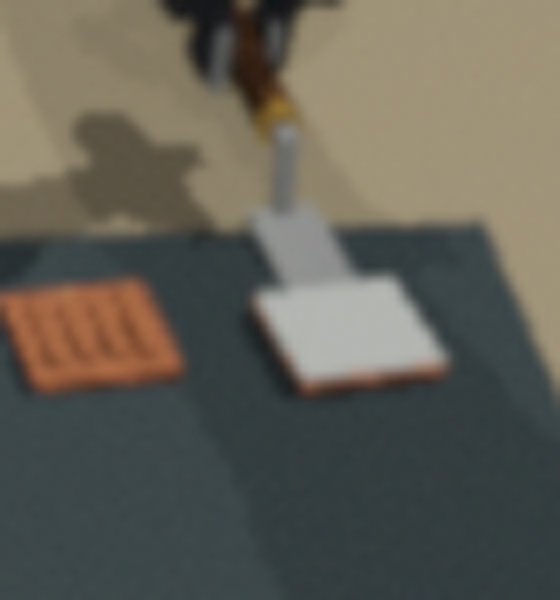

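Scene crop: the blade meets the white tile's near edge (crop 315,282), within 3 mm of centre. I'll creep it under.

```bash
sh f.sh; for i in 1 2 3; do [ $i = 1 ] && python3 -m creep '[[1,-2,1,-0.3,0,0,0],[1,-4,2,-0.6,0,0,0],[1,-4,2,-0.6,0,0,0]]'>/dev/null; [ $i = 2 ] && python3 -m creep '[[1,-1.5,0,-0.2,0,0,0],[1,-3,0,-0.4,0,0,0],[1,-3,0,-0.4,0,0,0]]'>/dev/null;  [ $i = 3 ] && python3 -m creep '[[1,-1.5,0,-0.2,0,0,0],[1,-3,0,-0.4,0,0,0],[1,-3,0,-0.4,0,0,0]]'>/dev/null; sh f.sh; done
```

```text
F [0.4 0.5 0.8] T [ 0.11 -0.42 -0.03] p [456.7 138.7  31.9]
   F [ 0.1 -0.1  0.6] T [ 0.13 -0.37  0.  ] p [460.  141.8  31.9]
   F [-0.3  1.5 -0.1] T [ 0.07 -0.27 -0.02] p [462.9 142.5  31.9]
   F [-0.1  0.1  0.7] T [ 0.11 -0.3  -0.06] p [465.8 143.3  31.9]
```

```bash
cat > t.py <<'E'
from h import *
import sys
def go(a):
    hsv=cv2.cvtColor(a,cv2.COLOR_BGR2HSV);H,S,V=[hsv[...,i] for i in range(3)]
    m=((V>135)&(S<60)).astype(np.uint8)*255;m[:150]=0;m[230:]=0;m[:,:150]=0;m[:,270:]=0
    cs,_=cv2.findContours(m,cv2.RETR_EXTERNAL,cv2.CHAIN_APPROX_NONE)
    for c in cs:
        if cv2.contourArea(c)<40: continue
        w=(plane("top",c[:,0,:],.012)*1000).astype(np.float32);r=cv2.minAreaRect(w);M=cv2.moments(c)
        print(np.round(r[0],1),np.round(r[1]),round(r[2],1),cv2.contourArea(c),round(M['m10']/M['m00'],2),round(M['m01']/M['m00'],2),cv2.boundingRect(c))
go(cv2.imread("pics/top0.png"))
a,s=snap("top");cv2.imwrite("pics/topn.png",a);go(a)
E
python3 t.py
```

```text
[609.8 174.8] [55. 56.] 15.5 281.5 181.12 187.64 (171, 177, 22, 22)
[610.2 174.5] [56. 57.] 15.3 262.0 181.88 186.94 (171, 177, 22, 21)
```

```bash
python3 -m creep '[[1,-1.5,0,-0.2,0,0,0],[1,-3,0,-0.4,0,0,0],[1,-4.5,0,-0.6,0,0,0],[1,-4.5,0,-0.6,0,0,0]]'>/dev/null; sh f.sh; python3 t.py|tail -1;  python3 -m creep '[[1,-1.5,0,-0.2,0,0,0],[1,-3,0,-0.4,0,0,0],[1,-3,0,-0.4,0,0,0]]'>/dev/null; sh f.sh; python3 t.py|tail -1
```

```text
F [ 0.1 -1.1  0.6] T [ 0.04 -0.19  0.01] p [470.2 144.5  31.9]
[612.9 175.3] [56. 56.] 16.8 256.0 181.64 186.13 (170, 177, 22, 20)
   F [-1.  -0.9  0.9] T [ 0.08 -0.2   0.02] p [473.1 145.3  31.8]
[615.8 176.2] [56. 56.] 16.8 253.0 181.47 185.21 (170, 176, 22, 20)
```

```bash
python3 -m creep '[[1,0.3,0,-2,0,0,0],[1,0.6,0,-4,0,0,0],[1,0.8,0,-6,0,0,0],[1,1.1,0,-8,0,0,0],[1,1.1,0,-8,0,0,0]]'>/dev/null; sh f.sh; python3 t.py|tail -1; python3 - <<'E'
from h import *
a,s=snap("scene");cv2.imwrite("pics/s3.png",cv2.resize(a[205:280,330:400],None,fx=8,fy=8,interpolation=cv2.INTER_CUBIC))
E
```

```text
F [-0.7  0.8 -1.8] T [-0.01 -0.12  0.07] p [473.  145.3  40.1]
[617.3 177. ] [52. 56.] 14.3 240.0 180.98 184.83 (170, 175, 21, 20)
```

View pics/s3.png

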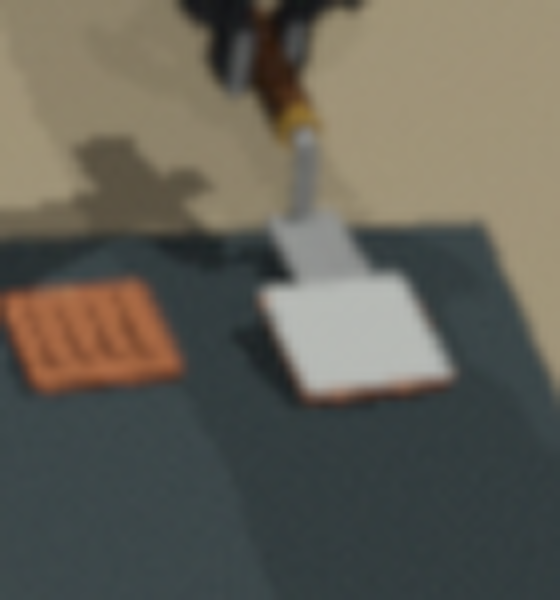

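Scene crop: the tile is tilted about 10° on the blade, with its near edge raised and its shadow widened at crop (260,350). The tip is seated against the ribs. Now levering along an arc about the far edge.

```bash
python3 -m creep '[[1,-0.6,0,-2,0,0,0],[1,-1.2,0,-4.2,0,0,0],[1,-1.8,0,-6.3,0,0,0],[1,-2.3,0,-8.4,0,0,0],[1,-2.8,0,-10.5,0,0,0],[1,-3.3,0,-12.7,0,0,0],[1,-3.8,0,-14.8,0,0,0],[1,-4.4,0,-17,0,0,0],[1,-4.4,0,-17,0,0,0]]'>/dev/null; sh f.sh; python3 t.py|tail -1; python3 - <<'E'
from h import *
a,s=snap("scene");cv2.imwrite("pics/s4.png",cv2.resize(a[205:280,330:400],None,fx=8,fy=8,interpolation=cv2.INTER_CUBIC))
E
```

```text
F [ 0.1  0.1 -1.2] T [ 0.02 -0.12  0.05] p [479.5 147.1  56.3]
[624.3 177.4] [39. 53.] 16.9 126.5 179.57 182.67 (171, 175, 18, 16)
```

View pics/s4.png

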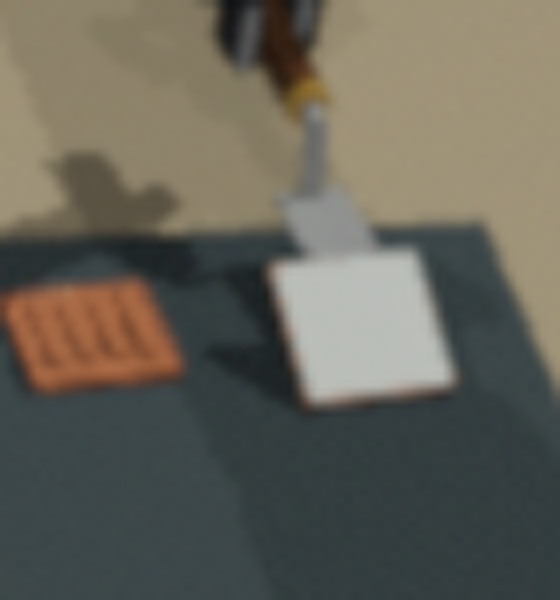

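Scene crop: the tile is at about 30°, with its far edge unmoved (crop 305–455, 395). Continuing the arc; my viewing budget is used up, so the remaining checks will be numeric.

```bash
python3 -m creep '[[1,-1.3,0,-2.8,0,0,0],[1,-2.6,0,-5.6,0,0,0],[1,-4,0,-8.3,0,0,0],[1,-5.6,0,-10.9,0,0,0],[1,-7.3,0,-13.5,0,0,0],[1,-9,0,-16,0,0,0],[1,-11,0,-18.3,0,0,0],[1,-13.1,0,-20.5,0,0,0],[1,-15.2,0,-22.7,0,0,0],[1,-15.2,0,-22.7,0,0,0]]'>/dev/null; sh f.sh; python3 - <<'E'
from h import *
a,s=snap("scene");cv2.imwrite("pics/s5.png",a)
for f in("scene0.png","s5.png"):
    a=cv2.imread("pics/"+f);hsv=cv2.cvtColor(a,cv2.COLOR_BGR2HSV);H,S,V=[hsv[...,i] for i in range(3)]
    for nm,m in(("white",(V>150)&(S<60)),("brick",((H<14)|(H>172))&(S>120)&(V>110))):
        m=m.astype(np.uint8)*255;m[:215]=0;m[290:]=0;m[:,:290]=0;m[:,410:]=0
        for c in cv2.findContours(m,cv2.RETR_EXTERNAL,cv2.CHAIN_APPROX_NONE)[0]:
            if cv2.contourArea(c)>25: print(f,nm,cv2.boundingRect(c),cv2.contourArea(c))
E
```

```text
F [-0.7 -0.3 -1.8] T [ 0.01 -0.09 -0.02] p [497.1 152.   76.6]
scene0.png white (363, 240, 22, 13) 175.5
scene0.png brick (297, 243, 22, 14) 195.0
scene0.png brick (330, 240, 22, 14) 190.0
s5.png white (368, 236, 18, 20) 284.0
s5.png brick (298, 243, 21, 13) 168.0
s5.png brick (331, 241, 21, 13) 187.0
```

```bash
cat > c.py <<'E'
from h import *
a,s=snap("scene");cv2.imwrite("pics/s6.png",a)
hsv=cv2.cvtColor(a,cv2.COLOR_BGR2HSV);H,S,V=[hsv[...,i] for i in range(3)]
for nm,m in(("white",(V>150)&(S<60)),("brick",((H<14)|(H>172))&(S>120)&(V>110))):
    m=m.astype(np.uint8)*255;m[:215]=0;m[300:]=0;m[:,:290]=0;m[:,420:]=0
    for c in cv2.findContours(m,cv2.RETR_EXTERNAL,cv2.CHAIN_APPROX_NONE)[0]:
        if cv2.contourArea(c)>15: print(nm,cv2.boundingRect(c),cv2.contourArea(c))
E
python3 -m creep '[[1,-2.5,0,-2,0,0,0],[1,-5,0,-3.8,0,0,0],[1,-7.5,0,-5.5,0,0,0],[1,-10.3,0,-6.8,0,0,0],[1,-13.1,0,-8.1,0,0,0],[1,-15.9,0,-9.3,0,0,0],[1,-18,0,-9.8,0,0,0],[1,-20,0,-10.2,0,0,0],[1,-20,0,-10.2,0,0,0]]'>/dev/null; sh f.sh; python3 c.py
```

```text
F [-0.3 -0.3 -0.3] T [ 0.06 -0.14  0.03] p [517.5 157.7  83.8]
brick (297, 243, 22, 13) 174.5
brick (331, 241, 21, 13) 166.5
```

```bash
python3 - <<'E'
import cv2,numpy as np
a=cv2.imread("pics/s6.png")
for r in range(222,276,3): print(r,[tuple(int(v) for v in a[r,c]) for c in (365,370,375,380,385,390)])
E
```

```text
222 [(99, 123, 134), (119, 146, 159), (110, 118, 122), (120, 147, 159), (121, 148, 159), (121, 148, 159)]
225 [(99, 122, 133), (108, 133, 144), (111, 122, 127), (121, 148, 160), (121, 148, 160), (121, 148, 159)]
228 [(105, 130, 141), (113, 130, 136), (127, 131, 131), (120, 148, 159), (122, 149, 160), (121, 148, 159)]
231 [(114, 142, 152), (124, 136, 139), (145, 147, 145), (133, 147, 152), (119, 144, 155), (119, 144, 156)]
234 [(70, 73, 69), (63, 63, 56), (145, 147, 146), (142, 144, 142), (74, 72, 62), (81, 85, 82)]
237 [(63, 61, 52), (58, 56, 49), (138, 141, 140), (134, 137, 142), (76, 87, 108), (74, 72, 61)]
240 [(63, 61, 51), (91, 104, 125), (128, 135, 143), (131, 137, 138), (136, 140, 137), (73, 71, 60)]
243 [(64, 62, 52), (118, 123, 122), (137, 140, 137), (137, 141, 137), (137, 141, 138), (73, 71, 61)]
246 [(61, 60, 50), (126, 130, 129), (137, 141, 137), (136, 140, 137), (137, 140, 137), (72, 71, 59)]
249 [(57, 55, 46), (126, 131, 131), (137, 141, 138), (137, 141, 138), (137, 140, 137), (64, 62, 53)]
252 [(40, 38, 31), (130, 134, 135), (137, 141, 138), (136, 140, 137), (136, 140, 137), (66, 65, 55)]
255 [(40, 38, 32), (127, 132, 131), (126, 129, 126), (96, 98, 94), (81, 81, 74), (62, 61, 51)]
258 [(43, 41, 34), (51, 50, 42), (60, 57, 48), (63, 62, 52), (63, 61, 51), (63, 62, 51)]
261 [(65, 63, 52), (64, 62, 52), (64, 62, 51), (63, 61, 51), (64, 61, 52), (63, 61, 52)]
264 [(64, 61, 52), (65, 62, 52), (63, 60, 51), (63, 60, 51), (64, 62, 51), (63, 62, 52)]
267 [(64, 63, 53), (62, 60, 50), (64, 62, 51), (64, 61, 52), (63, 62, 51), (64, 62, 53)]
270 [(65, 63, 52), (63, 62, 51), (64, 61, 51), (64, 62, 53), (64, 62, 52), (63, 62, 52)]
273 [(63, 61, 51), (63, 61, 52), (64, 62, 52), (64, 63, 53), (64, 63, 52), (63, 61, 51)]
```

The tile is nearly vertical: face shaded grey over rows 239–255, base still at row 255. Pushing it gently past the balance point.

```bash
python3 -m creep '[[1,-2,0,-0.3,0,0,0],[1,-4,0,-0.6,0,0,0],[1,-6,0,-0.8,0,0,0],[1,-7.5,0,-1,0,0,0],[1,-9,0,-1.2,0,0,0],[1,-10,0,-1.4,0,0,0],[1,-10,0,-1.4,0,0,0]]'>/dev/null; sh f.sh; python3 c.py; python3 -c "
import cv2
a=cv2.imread('pics/s6.png')
for r in range(228,285,4): print(r,[tuple(int(v) for v in a[r,c]) for c in (370,376,382,388)])"
```

```text
F [ 0.2  0.2 -0.3] T [ 0.01 -0.13 -0.01] p [527.1 160.5  83.8]
brick (297, 243, 22, 13) 179.0
brick (331, 241, 21, 13) 164.5
228 [(102, 126, 136), (112, 123, 127), (120, 147, 159), (121, 148, 160)]
232 [(95, 113, 118), (145, 147, 145), (111, 131, 138), (106, 124, 132)]
236 [(60, 59, 49), (145, 147, 145), (136, 138, 136), (73, 71, 60)]
240 [(60, 60, 60), (111, 121, 141), (100, 116, 150), (97, 109, 132)]
244 [(70, 76, 85), (131, 134, 131), (131, 134, 131), (114, 118, 119)]
248 [(96, 103, 112), (131, 134, 131), (130, 134, 131), (94, 95, 88)]
252 [(120, 123, 123), (130, 133, 131), (130, 134, 131), (70, 70, 63)]
256 [(105, 108, 107), (77, 79, 75), (61, 60, 54), (63, 61, 52)]
260 [(46, 44, 37), (63, 61, 52), (64, 61, 52), (65, 62, 52)]
264 [(63, 63, 52), (63, 61, 51), (64, 62, 52), (62, 60, 50)]
268 [(63, 61, 51), (62, 61, 51), (64, 61, 51), (63, 60, 51)]
272 [(62, 61, 51), (63, 60, 50), (63, 61, 51), (64, 62, 53)]
276 [(64, 62, 53), (64, 62, 53), (64, 62, 52), (63, 61, 51)]
280 [(64, 62, 51), (63, 60, 51), (64, 63, 53), (63, 60, 51)]
284 [(59, 60, 55), (68, 74, 77), (69, 80, 84), (72, 84, 88)]
```

```bash
python3 -m creep '[[1,-1.5,0,-0.2,0,0,0],[1,-3,0,-0.4,0,0,0],[1,-4.5,0,-0.6,0,0,0],[1,-6,0,-0.8,0,0,0],[1,-7.5,0,-1,0,0,0],[1,-8,0,-1.1,0,0,0],[1,-8,0,-1.1,0,0,0]]'>/dev/null; sh f.sh; python3 c.py; python3 -c "
import cv2
a=cv2.imread('pics/s6.png')
for r in range(228,285,4): print(r,[tuple(int(v) for v in a[r,c]) for c in (370,376,382,388)])"
```

```text
F [-0.1 -0.7 -0.9] T [ 0.02 -0.16  0.02] p [534.9 162.6  83.8]
brick (297, 243, 22, 13) 178.0
brick (331, 241, 20, 13) 157.5
228 [(103, 127, 137), (105, 108, 107), (121, 148, 159), (122, 149, 160)]
232 [(98, 117, 125), (131, 133, 131), (111, 131, 137), (105, 124, 132)]
236 [(62, 60, 51), (146, 148, 146), (139, 140, 139), (73, 71, 60)]
240 [(60, 58, 49), (130, 133, 130), (142, 144, 142), (72, 76, 88)]
244 [(61, 60, 55), (106, 116, 133), (118, 123, 128), (122, 126, 124)]
248 [(61, 67, 76), (123, 127, 125), (122, 126, 124), (108, 113, 114)]
252 [(98, 104, 111), (123, 126, 124), (122, 126, 124), (77, 77, 69)]
256 [(105, 109, 109), (77, 79, 76), (57, 55, 51), (64, 62, 51)]
260 [(39, 38, 31), (48, 47, 39), (63, 61, 52), (65, 61, 52)]
264 [(63, 62, 51), (65, 62, 52), (64, 62, 52), (64, 62, 52)]
268 [(64, 62, 52), (63, 61, 51), (64, 62, 52), (63, 60, 51)]
272 [(64, 62, 52), (65, 63, 53), (65, 63, 52), (63, 60, 51)]
276 [(65, 62, 53), (65, 63, 53), (63, 60, 51), (63, 62, 52)]
280 [(62, 60, 51), (63, 62, 51), (64, 62, 52), (64, 61, 52)]
284 [(58, 59, 54), (69, 76, 78), (71, 82, 85), (73, 84, 89)]
```

```bash
python3 -m creep '[[1,-1.5,0,-0.2,0,0,0],[1,-3,0,-0.4,0,0,0],[1,-4.5,0,-0.6,0,0,0],[1,-6,0,-0.8,0,0,0],[1,-6,0,-0.8,0,0,0],[1,-6,0,-0.8,0,0,0]]'>/dev/null; sh f.sh; python3 c.py; python3 -c "
import cv2
a=cv2.imread('pics/s6.png')
for r in range(228,285,4): print(r,[tuple(int(v) for v in a[r,c]) for c in (370,376,382,388)])"
```

```text
F [-0.4  0.  -1.5] T [ 0.   -0.15 -0.01] p [540.7 164.3  83.7]
brick (372, 254, 22, 15) 204.5
brick (297, 243, 22, 14) 182.0
brick (330, 241, 21, 13) 158.5
228 [(101, 125, 135), (106, 112, 113), (121, 148, 160), (122, 148, 160)]
232 [(95, 117, 125), (106, 108, 107), (114, 132, 138), (106, 125, 133)]
236 [(62, 60, 50), (146, 148, 146), (138, 141, 138), (72, 71, 58)]
240 [(59, 57, 48), (131, 132, 129), (142, 144, 142), (73, 70, 60)]
244 [(65, 63, 53), (60, 58, 50), (117, 119, 115), (77, 74, 64)]
248 [(64, 63, 52), (60, 56, 48), (62, 61, 51), (73, 70, 59)]
252 [(64, 61, 53), (63, 62, 52), (65, 63, 55), (64, 62, 54)]
256 [(44, 58, 88), (56, 83, 136), (59, 90, 147), (62, 87, 138)]
260 [(39, 41, 49), (56, 87, 144), (48, 74, 124), (55, 86, 142)]
264 [(61, 59, 48), (47, 72, 122), (54, 84, 137), (58, 89, 146)]
268 [(64, 61, 51), (51, 72, 114), (54, 60, 78), (59, 60, 57)]
272 [(64, 62, 52), (64, 62, 53), (65, 62, 52), (64, 61, 52)]
276 [(65, 62, 53), (64, 63, 52), (63, 61, 52), (63, 62, 52)]
280 [(62, 59, 51), (63, 61, 51), (64, 63, 53), (64, 61, 51)]
284 [(59, 59, 55), (68, 76, 76), (73, 83, 86), (73, 85, 88)]
```

The tile has fallen over brick side up, at scene box (372,254,22,15) and on the mat. Now raising the spatula and levelling it for the return.

```bash
python3 -m creep '[[1,2,0,-8,0,-1,0],[1,5,0,-25,0,-3,0],[1,8,0,-42,0,-6,0],[1,9,0,-55,0,-8,0],[1,9,0,-60,0,-8,0],[1,9,0,-60,0,-8,0]]'; python3 - <<'E'
from h import *
G=R.from_quat([-.054,.9985,0,0])
print(move_info([.5138,-.2642,.131],G))
E
```

```text
t: 21.82
ee_pos: [0.5404, 0.1642, 0.1445]
tcp_rot: [-0.0, -0.136, 0.991, -0.0]
ft_force: [0.4, 0.4, -0.4]
grip_width: 0.0141
grasp_force: 97.5
(array([ 141.1, -405.4,   13.5]), array([-0. , -0. ,  9.5]))
```

```bash
python3 -m creep '[[1,12,-34,1,0,0,1],[1,31,-88,3,0,0,2],[1,52,-147,5,0,0,3.5],[1,72,-206,7,0,0,5],[1,92,-264,9,0,0,6.5],[1,112,-320,11,0,0,8],[1,128,-368,12,0,0,9],[1,139,-399,13.5,0,0,9.5],[1,141,-405,13.5,0,0,9.5],[1,141,-405,13.5,0,0,9.5]]'; python3 - <<'E'
from h import *
G=R.from_quat([-.054,.9985,0,0])
print(move_info([.5138,-.2642,.131],G))
# check spatula slip in hand: handle blob in wrist view vs w3
a,s=snap("wrist");cv2.imwrite("pics/w4.png",a)
for f in("w3","w4"):
    hsv=cv2.cvtColor(cv2.imread(f"pics/{f}.png"),cv2.COLOR_BGR2HSV);H,S,V=[hsv[...,i] for i in range(3)]
    m=(((H<14)|(H>172))&(S>90)&(V<150)).astype(np.uint8)*255;m[:,:230]=0;m[:,330:]=0
    c=max(cv2.findContours(m,cv2.RETR_EXTERNAL,cv2.CHAIN_APPROX_NONE)[0],key=cv2.contourArea);print(f,cv2.boundingRect(c),cv2.minAreaRect(c))
E
```

```text
t: 23.08
ee_pos: [0.5137, -0.2634, 0.1305]
tcp_rot: [-0.0, -0.054, 0.999, 0.0]
ft_force: [1.1, 0.6, -0.7]
grip_width: 0.0144
grasp_force: 97.6
(array([-0.1, -0.8, -0.5]), array([ 0., -0., -0.]))
w3 (258, 171, 42, 180) ((278.5, 260.5), (179.0, 41.0), 90.0)
w4 (258, 171, 42, 180) ((278.4999694824219, 260.4999694824219), (40.99999237060547, 178.99996948242188), 0.0)
```

No slip in the hand. Lowering into the rest.

```bash
python3 -m creep '[[1,0,-0.8,15,0,0,0],[1,0,-0.8,40,0,0,0],[1,0,-0.8,62,0,0,0],[1,0,-0.8,80,0,0,0],[1,0,-0.8,90,0,0,0],[1,0,-0.8,95,0,0,0],[1,0,-0.8,97,0,0,0],[1,0,-0.8,97,0,0,0]]'; python3 -m creep '[[1,0,0,1,0,0,0],[1,0,0,2,0,0,0],[1,0,0,2,0,0,0]]'
```

```text
t: 24.12
ee_pos: [0.5139, -0.2648, 0.0343]
tcp_rot: [0.0, -0.054, 0.999, -0.0]
ft_force: [-1.3, 0.3, -0.7]
grip_width: 0.0141
grasp_force: 97.7
t: 24.5
ee_pos: [0.5137, -0.2647, 0.032]
tcp_rot: [-0.0, -0.054, 0.999, -0.0]
ft_force: [-0.0, -0.3, -1.6]
grip_width: 0.0147
grasp_force: 97.7
```

```bash
python3 -m creep '[[1,0,0,0.6,0,0,0],[1,0,0,1,0,0,0],[1,0,0,1,0,0,0]]'; python3 -m creep '[[0.8,0,0,0,0,0,0],[0.5,0,0,0,0,0,0],[0,0,0,0,0,0,0],[0,0,0,0,0,0,0],[0,0,0,0,0,0,0],[0,0,0,0,0,0,0],[0,0,0,0,0,0,0]]' 20
```

```text
t: 24.88
ee_pos: [0.5137, -0.2647, 0.0311]
tcp_rot: [0.0, -0.054, 0.999, -0.0]
ft_force: [-1.1, -0.4, 3.3]
grip_width: 0.0144
grasp_force: 98.4
t: 25.75
ee_pos: [0.5137, -0.2647, 0.031]
tcp_rot: [-0.0, -0.054, 0.999, -0.0]
ft_force: [0.2, -0.2, -0.5]
grip_width: 0.0857
grasp_force: 0.0
```

Released. Lifting straight up to the height of the earlier look, then verifying.

```bash
python3 -m creep '[[0,0,0,-10,0,0,0],[0,0,0,-35,0,0,0],[0,0,0,-65,0,0,0],[0,0,0,-95,0,0,0],[0,0,0,-125,0,0,0],[0,0,0,-145,0,0,0],[0,1,3,-149,0,0,0],[0,2,3,-149,0,0,0],[0,2,3,-149,0,0,0]]'|head -2; python3 - <<'E'
from h import *
a,s=snap("wrist");t,_=snap("top");cv2.imwrite("pics/w5.png",a);cv2.imwrite("pics/top9.png",t)
hsv=cv2.cvtColor(a,cv2.COLOR_BGR2HSV);H,S,V=[hsv[...,i] for i in range(3)]
m=(((H<14)|(H>172))&(S>100)&(V<150)).astype(np.uint8)*255
for c in cv2.findContours(m,cv2.RETR_EXTERNAL,cv2.CHAIN_APPROX_NONE)[0]:
    if cv2.contourArea(c)<300: continue
    w=(plane("wrist",c[:,0,:],.06,s)*1000).astype(np.float32);r=cv2.minAreaRect(w);print(np.round(r[0]),np.round(r[1]),round(r[2],1))
g=cv2.cvtColor(a,cv2.COLOR_BGR2GRAY);print(g[305:318,272].tolist())
for f in("top0","top9"):
    hsv=cv2.cvtColor(cv2.imread(f"pics/{f}.png"),cv2.COLOR_BGR2HSV);H,S,V=[hsv[...,i] for i in range(3)]
    m=(((H<14)|(H>172))&(S>130)).astype(np.uint8)*255;m[:110]=0;m[230:]=0;m[:,:150]=0;m[:,270:]=0
    for c in cv2.findContours(m,cv2.RETR_EXTERNAL,cv2.CHAIN_APPROX_NONE)[0]:
        if cv2.contourArea(c)<100: continue
        w=(plane("top",c[:,0,:],.012)*1000).astype(np.float32);r=cv2.minAreaRect(w);print(f,np.round(r[0]),np.round(r[1]),round(r[2],1))
d=cv2.absdiff(cv2.imread("pics/top0.png"),cv2.imread("pics/top9.png")).max(2)
for n,(x,y,w,h) in dict(beaker=(308,122,36,36),weight=(90,175,30,28)).items(): print(n,np.percentile(d[y:y+h,x:x+w],[50,95]))
E
```

```text
t: 26.88
ee_pos: [0.5111, -0.2618, 0.1793]
[ 514. -263.] [97. 15.] 5.7
[ 386. -429.] [74. 35.] 19.4
[185, 181, 183, 183, 181, 183, 183, 184, 152, 150, 156, 154, 156]
top0 [614.  71.] [61. 60.] 13.8
top0 [636. -35.] [61. 60.] 15.0
top9 [614.  71.] [60. 60.] 13.3
top9 [636. -35.] [61. 61.] 14.3
top9 [680. 192.] [61. 60.] 15.1
beaker [ 9. 15.]
weight [13. 26.]
```

```bash
python3 -c "
from rig import robot
print(robot.sign_off())"
```

```text
the job is handed in; nothing more can be done
None
```

The white tile now lies flat on its glazed face on the mat, the spatula is back in its rest where it started, the other two tiles measure unmoved and the beaker and weight show no sign of having moved; I handed the job in at about 27 s.

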